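Set the friction-hinged work board to the pattern board's slope

ROBOT

A 7-joint arm with a two-finger parallel gripper is mounted at the origin on a cart in front of the work surface, level with it; the furniture and walls round the work are solid. World frame = base frame: x ahead of the robot, y to its left, z up, the work surface at z = 0. Lengths are in m, angles in degrees, forces in N, time in s.
With the tool pointing down it reaches from about 0.425 to 0.875 m from the base axis. Payload 4.7 kg.
Tool frame: the origin (TCP) lies midway between the tips of the shut fingers; the grasp point (between the pads) lies 19 mm behind it (env.grip_point_offset is the distance from the TCP to the grasp point, in m); z points along the fingers, y is the line along which they close (so a half turn about z gives the same grasp; the last joint's range is limited). The gripper opens to 87 mm and grips with 3 to 60 N. Pads are 19 mm wide; open, the fingers measure 117 mm over their backs; the gripper's body (75 mm by 190 mm) begins 51 mm behind the grasp point.
Start: joints at [67.557, 18.392, -4.016, 83.108, 1.295, 78.541, -3.26], TCP at [0.257, -0.597, 0.223] pointing down, gripper open.
Joint ranges: [-163.93, 163.93], [-17.29, 119.83], [-79.2, 71.16], [3.27, 140.29], [-89.18, 269.18], [5.43, 117.66], [-154.24, 154.24]. Speed limits (degrees/s): [147.25, 147.25, 180, 180, 180, 180, 180].

INTERFACE

Orientations are given as [roll, pitch, yaw] about the fixed x, y, z axes, in that order (R = Rz(yaw) Ry(pitch) Rx(roll)).
In Python, from cell import env gives the robot as it stands.
- The arm moves only by the shell command python3 -m jog 'ROWS' [FORCE]. ROWS is JSON, a list of rows, each a list of 7 numbers: the shift along the tool's x, y, z in m, then the turn, a rotation vector about the tool's x, y, z in rad, then the finger opening in m, from 0 to 0.087. A call has 1 to 12 rows; each row shifts and turns the commanded pose from where the row before left it, along the tool's axes as they then stand; what a row does not reach is not made up. A row lasts 1/12 s, in which the tool goes at most 41.7 mm and 7.16 degrees, less where a joint would pass 70% of its speed; a pose out of reach is approached as far as the arm can. A call is refused whole if a number of a shift passes 0.0417 or a number of a turn 0.125, either way. A call with a gripper value outside its range is refused whole. The fingers move at their own pace and stop on an object; FORCE is the grip in N (left out, the last holds). Time passes only in rows, so rows that do not move let the fingers close. It gives the time, the measured TCP pose, the force, the opening and the grip force at its end, in the units of the state.
- env.get_obs(): the state, without advancing time (a new reading comes with each control period).
- env.read_camera(name): name is "scene" or "top" or "wrist"; returns the picture (400x640x3 uint8, blue, green, red); there is no depth.
- env.get_calibration(name): a dict with "fov_y" (degrees; the focal length in pixels is half the picture's height over the tangent of half this angle, whatever the lens; pixels are square), "cx", "cy" (the principal point, pixels), "pose" (4x4, takes a point from camera to world coordinates). Camera axes: x right, y up, looking along -z (the intrinsics and any distortion apply to the point x, -y, -z); pixel columns grow to the right and rows downward; lengths in m; the calibration is good to about 2 mm. The wrist camera is an equidistant fisheye: a pixel r from the principal point sees the ray r / f radians off the axis. A picture is of the moment at which its call begins: read the wrist's pose just before it. get_calibration takes no time and is no camera call; for the wrist camera it gives the pose at the moment of the call.
- env.sign_off(): hands the job in; it is judged then, once.
The state is a dict: "time_s": time; "qpos": joint angles; "joint_velocities": joint speeds; "effort": joint torques, N m; "tool_pos": TCP position; "tool_rot": TCP orientation; "force": force on the tool from outside, world axes, zero at the start; "wrist_torque": the same for the moment, N m; "grip_width": finger opening in m; "grasp_force": force on a finger pad.
Only numpy, scipy, OpenCV 4.12 (cv2) and the standard library are available. Lean on these libraries where they do the work, as an engineer would, in place of code of your own. Each camera call takes 0.05 s, during which the arm holds its last target. There are 200 camera calls.

TASK

On the mosaic copying stand, tilt the low bare work board up by its black grip until it lies at the same slope as the tile-covered pattern board beside it, and let go. Its stiff hinge springs back when released, so look again and correct it until it stays parallel to the pattern board by itself, to within about two degrees. Leave the pattern board at its slope, do not bump the lamp bar overhead, and leave the jars, tape and dish where they are.

Things in the scene. Friction and masses are not known exactly. Their poses are not given: they have to be found in the camera images.
- stand: copying stand fixed to the desk: plywood base 270 x 470 x 15 mm. Origin on the desk under the middle of the boards' common hinge line, 35 mm inside the base's front edge; x runs to the back of the stand (away from the robot, within 15 degrees), y along the hinge line to the left. Aluminium posts 14 mm thick at x = 0.145, y = +/-0.222 m carry the lamp bar.
- lamp_bar: fixed aluminium lamp bar over both boards, 55 (x) x 482 (y) x 24 mm. Origin: centre of its underside, 300 mm above the desk, 145 mm behind the hinge line; axes as stand. It hangs over the grip of the low board, so a gripper coming straight down meets it; lean the tool 35 to 50 degrees, its body toward the robot, fingers pointing away and down.
- work_foot: fixed steel foot of the work board's hinge, on the base plate, 105 mm left or right of the stand's middle (the two boards change sides from start to start). Origin 30 mm under the hinge axis; axes as stand. The friction hinge turns 0 to 70 degrees and stays where left, but is springy: 7 to 18 N at the grip move it, and on release it goes back some degrees, not the same at every start.
- work_axis (a point): middle of the work board's hinge axis, 45 mm above the desk. Axes turn with the board: x up the board from hinge to free edge, y along the hinge axis (level), z square out of the face. Slope = angle of x above level, about 4 to 13 degrees at the start. After raising, the board springs back down roughly 8 to 14 degrees when let go (a heavy board more); after lowering, it springs up by less.
- work_edge (a point): middle of the free (upper, far) edge of the work board, 235 mm from the hinge axis; axes as work_axis. The work board is bare pale wood, 225 x 180 x 10 mm, 0.2 to 0.9 kg, its face 6 mm above the hinge axis, with a 10 mm wide ledge along its lower end and the grip near its upper end.
- work_grip (a point): centre of the grip: a black barrel 22 mm in diameter, 30 mm long, lying along the hinge direction y, with flat ends, on a stem 10 mm thick; 165 mm from the hinge axis along the board's x and 48 mm along its z (42 mm above the face). Pinched across its ends (30 mm) it can turn about y between the pads. Axes as work_axis.
- pattern_edge (a point): middle of the free edge of the pattern board, 235 mm from its hinge axis; its axes turn with it in the same way (x up the board, z out of the face). It has the work board's size and hinge line, is covered with small square tiles, has no grip, and is clamped at its slope (26 to 43 degrees, differs from start to start).
- jar_aqua: glass jar of pale blue tiles, white lid, 55 mm across, 74 mm high, stands left of the stand; origin under its middle. Not to be moved.
- jar_red: glass jar with black lid, 49 mm across, 59 mm high, right of the stand; origin under its middle. Not to be moved.
- tape_roll: roll of masking tape lying flat, 83 mm across, 19 mm high, left of the stand; origin under its middle. Not to be moved.
- tile_dish: shallow white dish of tiles, 102 mm across, 26 mm high, right of the stand; origin under its middle. Not to be moved.

How it is judged (in metres and radians):
At the end, for the whole second after the job is handed in: the work board, let go, stays parallel to the pattern board within 0.04 rad (2.3 degrees), the pattern board's free edge is within 6 mm of where it was, and the jars, tape and dish are within 25 mm of where they stood (angle between the z axis of work_edge and the z axis of pattern_edge, either way round below 0.04 rad and distance of pattern_edge from where it was at the start of the episode below 0.006 m and distance of each of jar_aqua, jar_red, tape_roll, tile_dish from where it was at the start of the episode below 0.025 m); the robot touches nothing.
It fails at once if the pattern board is moved out of its slope (free edge more than 10 mm) (distance of pattern_edge from where it was at the start of the episode above 0.01 m).
It fails at once if the robot bumps the lamp bar (more than 8 N) (contact force between any of the arm, the fingers and lamp_bar above 8 N).
It fails at once if a jar, the tape roll or the dish is moved more than 25 mm (distance of any of jar_aqua, jar_red, tape_roll, tile_dish from where it was at the start of the episode above 0.025 m).
It also fails if it takes over 54 s, if anything falls off the work surface, if the arm or the gripper's body presses on something with over 40 N, if the wrist force passes 120 N, or if a joint passes its speed limit or range.

## Working session

There is one attempt and no reset: what is moved stays moved. The work goes in short steps, Python scripts to look and compute and a shell command to move; the robot and the scene stay as the last step left them, time stands still between calls to the robot, and variables do not carry over. Pictures are saved under pics/ and viewed, at most 10 in all, crops included, and the job is handed in when it is done.

```bash
ls; mkdir -p pics; python3 - <<'E'
from cell import env
import cv2,numpy as np
np.set_printoptions(precision=4,suppress=True)
o=env.get_obs();print(o['time_s'],o['tool_pos'],o['tool_rot'],o['grip_width'],env.grip_point_offset)
for n in ['scene','top']:
    cv2.imwrite(f'pics/{n}0.png',env.read_camera(n));c=env.get_calibration(n);print(n,c['fov_y'],c['cx'],c['cy'],c);
E
```

```text
pics
0.0 [ 0.2563 -0.5967  0.2215] [-179.8896    0.0049   23.2557] 0.08687042450514341 0.0187
scene 46.807017409285116 321.95003869574487 204.40032884767885 {'fov_y': 46.807017409285116, 'cx': 321.95003869574487, 'cy': 204.40032884767885, 'pose': array([[-0.8956,  0.3295, -0.2989,  0.2379],
       [-0.4445, -0.6868,  0.5751,  0.729 ],
       [-0.0158,  0.6479,  0.7616,  1.1189],
       [ 0.    ,  0.    ,  0.    ,  1.    ]])}
top 52.529918214884496 318.3016586368869 198.34737787577097 {'fov_y': 52.529918214884496, 'cx': 318.3016586368869, 'cy': 198.34737787577097, 'pose': array([[-0.0293,  0.9824, -0.1846,  0.3437],
       [-0.9996, -0.0282,  0.0088,  0.015 ],
       [ 0.0034,  0.1848,  0.9828,  1.4237],
       [ 0.    ,  0.    ,  0.    ,  1.    ]])}
```

View pics/scene0.png

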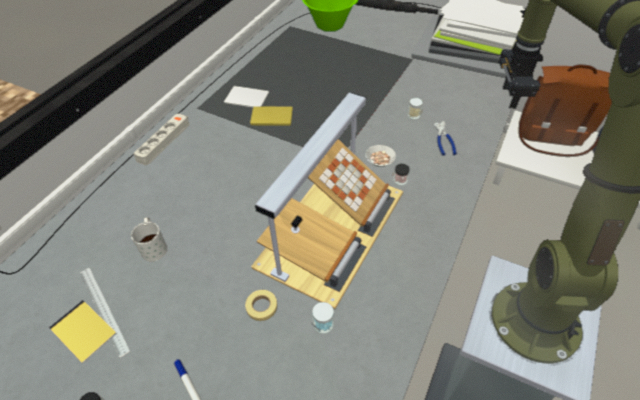

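View pics/top0.png

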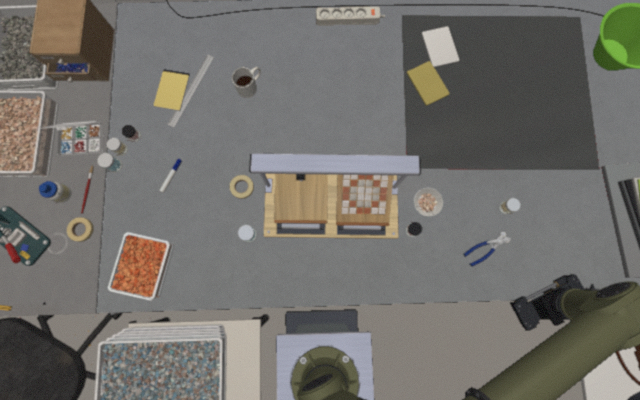

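The scene view shows the work board on the left (black grip at about (297,222)) and the tiled pattern board on the right. I'll enlarge both views.

```bash
python3 - <<'E'
import cv2
a=cv2.imread('pics/scene0.png')[85:310,235:415];cv2.imwrite('pics/c1.png',cv2.resize(a[0:150,15:180],None,fx=4.8,fy=4,interpolation=cv2.INTER_CUBIC)) if 0 else cv2.imwrite('pics/c1.png',cv2.resize(cv2.imread('pics/scene0.png')[135:305,245:410],None,fx=3.5,fy=3.5,interpolation=cv2.INTER_CUBIC))
cv2.imwrite('pics/c2.png',cv2.resize(cv2.imread('pics/top0.png')[145:245,245:425],None,fx=4.4,fy=4.4,interpolation=cv2.INTER_CUBIC))
E
```

```text
(no output)
```

View pics/c1.png

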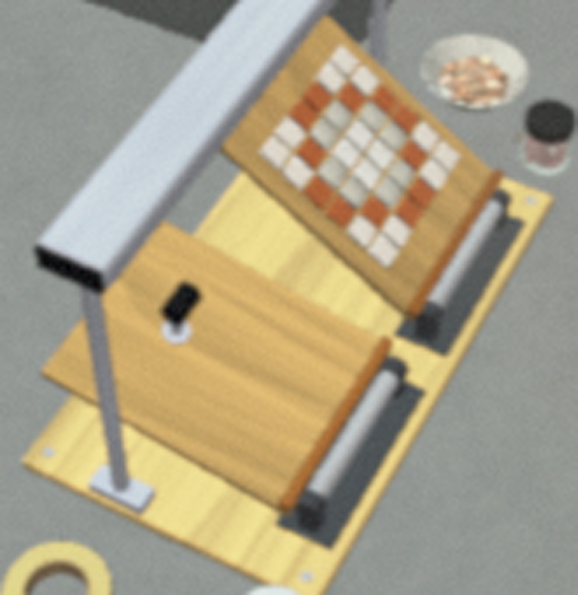

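View pics/c2.png

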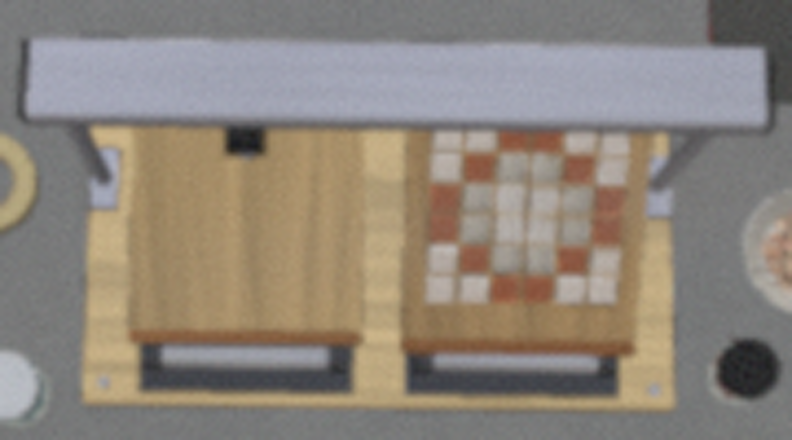

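Readings: the scene crop gives the board corners, for example work free corners (42,372) and (165,225), and pattern free corners (325,17) and (222,143). It also gives the grip at (181,303) and the base corners. The top crop gives the base front corners, the lamp bar's top face and the ledges. I'll fit stand pose and slopes to all of these.

```bash
cat > h.py <<'E'
import numpy as np
from scipy.optimize import least_squares
from cell import env
np.set_printoptions(precision=4,suppress=True)
CAL={n:env.get_calibration(n) for n in('scene','top')}
def proj(n,p):
    c=CAL[n];f=200/np.tan(np.radians(c['fov_y']/2))
    q=np.linalg.inv(c['pose'])@np.r_[p,1]
    return np.array([c['cx']+f*q[0]/-q[2],c['cy']-f*q[1]/-q[2]])
def s2w(st,p):
    x,y,a=st;c,s=np.cos(a),np.sin(a)
    return np.array([x+c*p[0]-s*p[1],y+s*p[0]+c*p[1],p[2]])
def board(st,y0,sl,p): # p in axis frame
    c,s=np.cos(sl),np.sin(sl)
    return s2w(st,[c*p[0]-s*p[2],y0+p[1],.045+s*p[0]+c*p[2]])
E
cat > fit.py <<'E'
from h import *
S=lambda u,v:((u+.5)/3.5+244.5,(v+.5)/3.5+134.5)
T=lambda u,v:((u+.5)/4.4+244.5,(v+.5)/4.4+144.5)
obs=[('scene',S(552,198),'s',(-.035,-.235,.015)),('scene',S(25,460),'s',(.235,.235,.015)),
('scene',S(42,370),'w',(.235,.09,.006)),('scene',S(165,225),'w',(.235,-.09,.006)),('scene',S(181,303),'w',(.165,0,.048)),
('scene',S(325,17),'p',(.235,-.09,.006)),('scene',S(222,143),'p',(.235,.09,.006)),
('scene',S(390,340),'wl',(.010,-.09)),('scene',S(283,505),'wl',(.02,.09)),('scene',S(500,172),'pl',(.010,-.09)),('scene',S(411,310),'pl',(.014,.09)),
('scene',S(38,248),'s',(.1725,.241,.324)),('scene',S(103,288),'s',(.1175,.241,.300)),
('top',T(83,403),'s',(-.035,.235,.015)),('top',T(675,408),'s',(-.035,-.235,.015)),
('top',T(25,118),'s',(.1175,.241,.324)),('top',T(768,125),'s',(.1175,-.241,.324)),('top',T(28,40),'s',(.1725,.241,.324)),('top',T(768,47),'s',(.1725,-.241,.324)),
('top',T(130,340),'wl',(.010,.09)),('top',T(358,342),'wl',(.01,-.09)),('top',T(403,352),'pl',(.01,.09)),('top',T(633,354),'pl',(.01,-.09))]
def pt(v,k,p):
    if k=='s':return s2w(v[:3],p)
    sl=v[3] if k[0]=='w' else v[4]
    return board(v[:3],.105 if k[0]=='w' else -.105,sl,p if len(p)==3 else (*p,v[5]))
res=lambda v:np.concatenate([proj(n,pt(v,k,p))-u for n,u,k,p in obs])
r=least_squares(res,[.55,0,0,.15,.6,.015],loss='soft_l1')
v=r.x;print(v[:3],np.degrees(v[2:5]),v[5])
for o,e in zip(obs,res(v).reshape(-1,2)):print(o[0],o[2:],e)
print('grip',board(v[:3],.105,v[3],(.165,0,.048)),'target',board(v[:3],.105,v[4],(.165,0,.048)))
print('std',np.degrees(np.sqrt(np.diag(np.linalg.inv(r.jac.T@r.jac)))[2:5]))
E
python3 fit.py
```

```text
[ 0.5059 -0.0386 -0.0398] [-2.2818  9.0766 34.8101] 0.0077854894243385726
scene ('s', (-0.035, -0.235, 0.015)) [ 1.2464 -1.1482]
scene ('s', (0.235, 0.235, 0.015)) [-0.7327 -0.0497]
scene ('w', (0.235, 0.09, 0.006)) [0.2941 0.8528]
scene ('w', (0.235, -0.09, 0.006)) [-0.9696 -1.23  ]
scene ('w', (0.165, 0, 0.048)) [0.3216 0.5816]
scene ('p', (0.235, -0.09, 0.006)) [-1.3109 -3.779 ]
scene ('p', (0.235, 0.09, 0.006)) [-1.4114 -2.1424]
scene ('wl', (0.01, -0.09)) [1.8294 0.9237]
scene ('wl', (0.02, 0.09)) [-0.4813 -0.0193]
scene ('pl', (0.01, -0.09)) [1.2172 1.3164]
scene ('pl', (0.014, 0.09)) [0.9176 1.315 ]
scene ('s', (0.1725, 0.241, 0.324)) [-1.1954 -1.0039]
scene ('s', (0.1175, 0.241, 0.3)) [1.7263 3.0811]
top ('s', (-0.035, 0.235, 0.015)) [-0.2233 -0.0528]
top ('s', (-0.035, -0.235, 0.015)) [0.4726 0.2744]
top ('s', (0.1175, 0.241, 0.324)) [-1.6293 -0.173 ]
top ('s', (0.1175, -0.241, 0.324)) [1.927  0.1408]
top ('s', (0.1725, 0.241, 0.324)) [-1.4867 -1.3752]
top ('s', (0.1725, -0.241, 0.324)) [ 1.218  -1.0671]
top ('wl', (0.01, 0.09)) [-0.1805  0.4763]
top ('wl', (0.01, -0.09)) [0.9545 0.5973]
top ('pl', (0.01, 0.09)) [-0.4145 -0.2532]
top ('pl', (0.01, -0.09)) [ 0.3853 -0.131 ]
grip [0.6653 0.0601 0.1184] target [0.618  0.062  0.1786]
std [0.2569 1.3637 2.147 ]
```

```bash
cat >> h.py <<'E'
from scipy.spatial.transform import Rotation as Ro
def tool():
    o=env.get_obs();T=np.eye(4);T[:3,3]=o['tool_pos'];T[:3,:3]=Ro.from_euler('xyz',o['tool_rot'],degrees=True).as_matrix();return T
def rows(p,lean,yaw,n,T=None):
    T=tool() if T is None else T
    G=np.eye(4);G[:3,3]=p;G[:3,:3]=Ro.from_euler('xyz',[180,-lean,yaw],degrees=True).as_matrix()
    D=np.linalg.inv(T)@G;rv=Ro.from_matrix(D[:3,:3]).as_rotvec()/n
    M=sum(Ro.from_rotvec(rv*k).as_matrix() for k in range(n))
    print(n,'rows',np.round(np.linalg.solve(M,D[:3,3]),4),np.round(rv,4));return G
E
sed -i "/S(325,17)\|S(222,143)\|S(103,288)/d" fit.py; sed -i "s/^('scene',S(38,248),.*(.1725,.241,.324)),$/('scene',S(38,248),'s',(.1725,.241,.324)),/" fit.py
python3 fit.py; python3 - <<'E'
from h import *
T=tool();c=env.get_calibration('wrist');print(c['fov_y'],c['cx'],c['cy']);print(np.linalg.inv(T)@c['pose'])
G=T.copy();G[:3,3]=[.32,-.3,.33]
A=rows([.33,-.3,.36],25,-2,14);rows([.42,0.02,.36],40,-2.3,10,A)
E
grep -n "S(" fit.py | head -20
```

```text
[ 0.506  -0.0383 -0.0392] [-2.2473  9.1702 20.6344] 0.012091650248601333
scene ('s', (-0.035, -0.235, 0.015)) [ 1.1422 -1.1064]
scene ('s', (0.235, 0.235, 0.015)) [-0.8135  0.0873]
scene ('w', (0.235, 0.09, 0.006)) [0.2101 0.913 ]
scene ('w', (0.235, -0.09, 0.006)) [-1.064  -1.2059]
scene ('w', (0.165, 0, 0.048)) [0.2659 0.6483]
scene ('wl', (0.01, -0.09)) [2.0382 0.1968]
scene ('wl', (0.02, 0.09)) [-0.3179 -0.652 ]
scene ('pl', (0.01, -0.09)) [0.8008 0.6224]
scene ('pl', (0.014, 0.09)) [0.3097 0.7623]
top ('s', (-0.035, 0.235, 0.015)) [-0.3172 -0.0374]
top ('s', (-0.035, -0.235, 0.015)) [0.3777 0.2084]
top ('s', (0.1175, 0.241, 0.324)) [-1.7791 -0.1536]
top ('s', (0.1175, -0.241, 0.324)) [1.7753 0.0594]
top ('s', (0.1725, 0.241, 0.324)) [-1.6469 -1.3563]
top ('s', (0.1725, -0.241, 0.324)) [ 1.056  -1.1472]
top ('wl', (0.01, 0.09)) [-0.4215  0.5312]
top ('wl', (0.01, -0.09)) [0.8807 0.6223]
top ('pl', (0.01, 0.09)) [-0.4793 -0.7715]
top ('pl', (0.01, -0.09)) [ 0.4138 -0.6801]
grip [0.6652 0.0605 0.1187] target [0.6475 0.0612 0.1481]
std [ 0.2695  1.388  10.4348]
65.70646984690485 320.0929024395344 206.33307813209794
[[ 0.0001  0.9554  0.2952  0.0827]
 [ 1.     -0.0002  0.0001 -0.0003]
 [ 0.0002  0.2952 -0.9554 -0.1633]
 [ 0.      0.      0.      1.    ]]
14 rows [ 0.0114 -0.0196 -0.0081] [-0.007   0.0307  0.031 ]
10 rows [ 0.0067 -0.0323  0.0041] [-0.0003  0.0262  0.0004]
4:obs=[('scene',S(552,198),'s',(-.035,-.235,.015)),('scene',S(25,460),'s',(.235,.235,.015)),
5:('scene',S(42,370),'w',(.235,.09,.006)),('scene',S(165,225),'w',(.235,-.09,.006)),('scene',S(181,303),'w',(.165,0,.048)),
6:('scene',S(390,340),'wl',(.010,-.09)),('scene',S(283,505),'wl',(.02,.09)),('scene',S(500,172),'pl',(.010,-.09)),('scene',S(411,310),'pl',(.014,.09)),
```

```bash
python3 - <<'E'
from h import *
A=rows([.36,-.32,.30],30,-2.2,12);rows([.45,-.045,.25],55,-2.2,9,A)
E
```

```text
12 rows [ 0.0146 -0.0208 -0.0036] [-0.0098  0.0429  0.0361]
9 rows [ 0.003  -0.0309  0.0101] [-0.      0.0485  0.    ]
```

```bash
python3 -m jog '[[0.0146,-0.0208,-0.0036,-0.0098,0.0429,0.0361,0.087],[0.0146,-0.0208,-0.0036,-0.0098,0.0429,0.0361,0.087],[0.0146,-0.0208,-0.0036,-0.0098,0.0429,0.0361,0.087],[0.0146,-0.0208,-0.0036,-0.0098,0.0429,0.0361,0.087],[0.0146,-0.0208,-0.0036,-0.0098,0.0429,0.0361,0.087],[0.0146,-0.0208,-0.0036,-0.0098,0.0429,0.0361,0.087],[0.0146,-0.0208,-0.0036,-0.0098,0.0429,0.0361,0.087],[0.0146,-0.0208,-0.0036,-0.0098,0.0429,0.0361,0.087],[0.0146,-0.0208,-0.0036,-0.0098,0.0429,0.0361,0.087],[0.0146,-0.0208,-0.0036,-0.0098,0.0429,0.0361,0.087],[0.0146,-0.0208,-0.0036,-0.0098,0.0429,0.0361,0.087],[0.0146,-0.0208,-0.0036,-0.0098,0.0429,0.0361,0.087]]'
python3 - <<'E'
from h import *
rows([.45,-.045,.25],55,-2.2,10)
E
```

```text
time_s: 1.1
tool_pos: [0.3635, -0.3244, 0.2984]
tool_rot: [-179.5, -29.9, -2.3]
force: [-10.3, 21.6, 14.4]
grip_width: 0.0871
grasp_force: 0.0
10 rows [ 0.0025 -0.0282  0.0088] [-0.0007  0.0438 -0.0003]
```

```bash
python3 -m jog '[[0.0025,-0.0282,0.0088,-0.0007,0.0438,0,0.087],[0.0025,-0.0282,0.0088,-0.0007,0.0438,0,0.087],[0.0025,-0.0282,0.0088,-0.0007,0.0438,0,0.087],[0.0025,-0.0282,0.0088,-0.0007,0.0438,0,0.087],[0.0025,-0.0282,0.0088,-0.0007,0.0438,0,0.087],[0.0025,-0.0282,0.0088,-0.0007,0.0438,0,0.087],[0.0025,-0.0282,0.0088,-0.0007,0.0438,0,0.087],[0.0025,-0.0282,0.0088,-0.0007,0.0438,0,0.087],[0.0025,-0.0282,0.0088,-0.0007,0.0438,0,0.087],[0.0025,-0.0282,0.0088,-0.0007,0.0438,0,0.087],[0,0,0,0,0,0,0.087],[0,0,0,0,0,0,0.087]]'
python3 - <<'E'
from h import *
import cv2,json
c=env.get_calibration('wrist');im=env.read_camera('wrist');cv2.imwrite('pics/w1.png',im)
json.dump([c['fov_y'],c['cx'],c['cy'],c['pose'].tolist()],open('w1.json','w'))
cv2.imwrite('pics/w1b.png',cv2.resize(im,(800,500),interpolation=cv2.INTER_CUBIC));print(env.get_obs()['tool_pos'],env.get_obs()['force'])
E
```

```text
time_s: 2.1
tool_pos: [0.5198, -0.1522, 0.1989]
tool_rot: [-169.9, -52.0, -6.1]
force: [0.8, -0.7, 0.8]
grip_width: 0.0866
grasp_force: 0.0
[ 0.5202 -0.154   0.2003] [-0.1188 -0.8942  0.7071]
```

View pics/w1b.png

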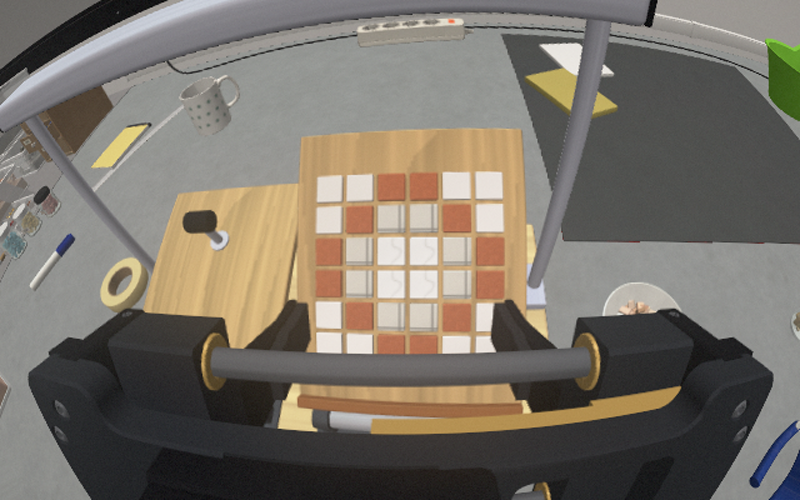

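The wrist view shows the pattern's free corners at (301,136) and (522,129). The work board's free corners are at (180,194) and (298,184), the grip at (200,222) and its stem foot at (219,240). Nothing blocks the view. I'll add these to the fit.

```bash
cat > fit2.py <<'E'
import json,sys
exec(open('fit.py').read().split("def pt")[0])
def ld(name):
    fy,cx,cy,P=json.load(open(name));f=200/np.tan(np.radians(fy/2));Pi=np.linalg.inv(np.array(P))
    def g(p):
        q=Pi@np.r_[p,1];d=np.array([q[0],-q[1]]);r=np.hypot(*d);th=np.arctan2(r,-q[2])
        return np.array([cx,cy])+f*th*d/r
    return g
def pt(v,k,p):
    if k=='s':return s2w(v[:3],p)
    sl=v[4] if k[0]=='p' else v[6] if k[0]=='n' else v[3]
    return board(v[:3],-.105 if k[0]=='p' else .105,sl,p if len(p)==3 else (*p,v[5]))
W=lambda u,v:((u+.5)/1.25-.5,(v+.5)/1.25-.5)
w1=ld('w1.json')
pf=lambda s:(.235,s*.09,.006)
ow=[(w1,W(301,136),'p',pf(1)),(w1,W(522,129),'p',pf(-1)),(w1,W(180,194),'w',pf(1)),(w1,W(299,184),'w',pf(-1)),(w1,W(200,222),'w',(.165,0,.048)),(w1,W(220,241),'w',(.165,0,.006))]
def solve(ow,show=1):
    A=[(lambda p,n=n:proj(n,p),u,k,p,1/1.5) for n,u,k,p in obs]+[(g,u,k,p,1.) for g,u,k,p in ow]
    res=lambda v:np.r_[np.concatenate([(g(pt(v,k,p))-u)*w for g,u,k,p,w in A]),(v[6]-.5)*.001]
    r=least_squares(res,[.506,-.038,-.04,.15,.6,.01,.5],loss='soft_l1');v=r.x
    print('stand',v[:3],'slopes w,p,led,n',np.degrees(v[3:5]),v[5],np.degrees(v[6]))
    e=res(v)[:-1].reshape(-1,2)[len(obs):]
    if show:print(e)
    for s in (v[3],v[4]):print('grip',board(v[:3],.105,s,(.165,0,.048)))
    return v
if __name__=='__main__':v=solve(ow)
E
python3 fit2.py
```

```text
stand [ 0.5069 -0.0375 -0.0386] slopes w,p,led,n [10.0771 34.0469] 0.009909656368956911 28.64788975654116
[[-0.306   0.9556]
 [-0.1327 -0.3053]
 [-1.4429 -0.1007]
 [ 6.4391 -1.0771]
 [ 0.4211  0.478 ]
 [ 0.5729  0.6476]]
grip [0.6649 0.0614 0.1211]
grip [0.6207 0.0631 0.1772]
```

```bash
python3 - <<'E'
from h import *
print(env.get_obs()['qpos'])
rows([.53,.066,.23],50,-2.2,10)
E
```

```text
[ 45.6854 -17.231  -10.1671 139.1968 -72.9686  36.4185  -2.1322]
10 rows [ 0.0019 -0.0222 -0.0003] [-0.0121 -0.004  -0.004 ]
```

```bash
python3 - <<'E'
from h import *
rows([.58,.066,.215],45,-2.2,10)
E
```

```text
10 rows [ 0.004  -0.0221  0.0044] [-0.0122 -0.0127 -0.0034]
```

```bash
python3 -m jog '[[0.004,-0.0221,0.0044,-0.0122,-0.0127,-0.0034,0.087],[0.004,-0.0221,0.0044,-0.0122,-0.0127,-0.0034,0.087],[0.004,-0.0221,0.0044,-0.0122,-0.0127,-0.0034,0.087],[0.004,-0.0221,0.0044,-0.0122,-0.0127,-0.0034,0.087],[0.004,-0.0221,0.0044,-0.0122,-0.0127,-0.0034,0.087],[0.004,-0.0221,0.0044,-0.0122,-0.0127,-0.0034,0.087],[0.004,-0.0221,0.0044,-0.0122,-0.0127,-0.0034,0.087],[0.004,-0.0221,0.0044,-0.0122,-0.0127,-0.0034,0.087],[0.004,-0.0221,0.0044,-0.0122,-0.0127,-0.0034,0.087],[0.004,-0.0221,0.0044,-0.0122,-0.0127,-0.0034,0.087],[0,0,0,0,0,0,0.087],[0,0,0,0,0,0,0.087]]'
python3 - <<'E'
from h import *
print(env.get_obs()['qpos'])
L=np.radians(50);z=Ro.from_euler('z',-2.2,degrees=True).apply([np.sin(L),0,-np.cos(L)])
g=np.array([.665,.0614,.1205])
print(g+.0187*z,g-.06*z)
A=rows(g-.05*z,50,-2.2,5);rows(g+.0187*z,50,-2.2,6,A)
E
```

```text
time_s: 3.15
tool_pos: [0.6009, 0.0454, 0.2004]
tool_rot: [-179.0, -45.1, -2.1]
force: [0.6, -0.3, 0.4]
grip_width: 0.0868
grasp_force: 0.0
[ 40.7338 -17.2596 -46.2051 130.4863 -18.0921  17.2701 -85.8309]
[0.6793 0.0609 0.1085] [0.6191 0.0632 0.1591]
5 rows [-0.0036 -0.0036  0.0102] [-0.0037  0.017   0.0001]
6 rows [-0.      0.      0.0114] [-0. -0. -0.]
```

```bash
python3 -m jog '[[-0.0036,-0.0036,0.0102,-0.0037,0.017,0,0.087],[-0.0036,-0.0036,0.0102,-0.0037,0.017,0,0.087],[-0.0036,-0.0036,0.0102,-0.0037,0.017,0,0.087],[-0.0036,-0.0036,0.0102,-0.0037,0.017,0,0.087],[-0.0036,-0.0036,0.0102,-0.0037,0.017,0,0.087],[0,0,0,0,0,0,0.087],[0,0,0,0,0,0,0.087]]'
python3 - <<'E'
from h import *
import cv2
L=np.radians(50);z=Ro.from_euler('z',-2.2,degrees=True).apply([np.sin(L),0,-np.cos(L)])
g=np.array([.665,.0614,.1205])
rows(g+.0187*z,50,-2.2,6)
cv2.imwrite('pics/w2.png',env.read_camera('wrist'))
E
```

```text
time_s: 3.73
tool_pos: [0.621, 0.057, 0.1606]
tool_rot: [-179.6, -48.9, -2.6]
force: [0.8, -0.4, 0.1]
grip_width: 0.087
grasp_force: 0.0
6 rows [-0.0003 -0.001   0.013 ] [-0.0002  0.0032 -0.0009]
```

View pics/w2.png

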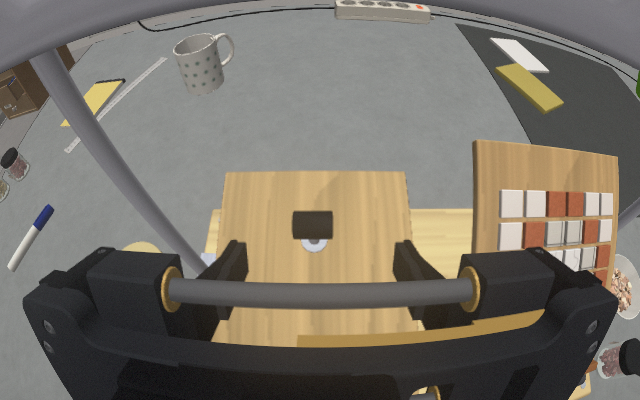

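The grip barrel is at (313,225), between the fingers and about 5 mm to tool -y, which matches the computed shift. I'll insert and close.

```bash
python3 -m jog '[[-0.0003,-0.001,0.013,0,0.0032,-0.0009,0.087],[-0.0003,-0.001,0.013,0,0.0032,-0.0009,0.087],[-0.0003,-0.001,0.013,0,0.0032,-0.0009,0.087],[-0.0003,-0.001,0.013,0,0.0032,-0.0009,0.087],[-0.0003,-0.001,0.013,0,0.0032,-0.0009,0.087],[-0.0003,-0.001,0.013,0,0.0032,-0.0009,0.087],[0,0,0,0,0,0,0.087],[0,0,0,0,0,0,0.03],[0,0,0,0,0,0,0.02],[0,0,0,0,0,0,0.02],[0,0,0,0,0,0,0.02],[0,0,0,0,0,0,0.02]]' 40
```

```text
time_s: 4.78
tool_pos: [0.6336, 0.0556, 0.1497]
tool_rot: [-179.0, -49.2, -1.9]
force: [0.2, 0.3, 0.6]
grip_width: 0.0614
grasp_force: 0.0
```

```bash
python3 -m jog '[[0,0,0,0,0,0,0.02],[0,0,0,0,0,0,0.02],[0,0,0,0,0,0,0.02]]' 45; python3 - <<'E'
from h import *
T=tool();print(T[:3,3]-.0187*T[:3,2],env.get_obs()['qpos'])
E
```

```text
time_s: 5.03
tool_pos: [0.6336, 0.0554, 0.1496]
tool_rot: [-179.0, -49.2, -1.9]
force: [0.6, -0.6, -0.2]
grip_width: 0.0414
grasp_force: 0.0
[0.6194 0.0555 0.1618] [ 73.1905 -15.2585 -79.1473 132.0685 -70.9839   5.4825 -35.2943]
```

```bash
python3 - <<'E'
from h import *
rows([.53,.04,.36],15,-2.2,11)
E
```

```text
11 rows [ 0.0028  0.0015 -0.0214] [-0.0018 -0.0542  0.0009]
```

```bash
python3 -m jog '[[0.0028,0.0015,-0.0214,-0.0018,-0.0542,0.0009,0.087],[0.0028,0.0015,-0.0214,-0.0018,-0.0542,0.0009,0.087],[0.0028,0.0015,-0.0214,-0.0018,-0.0542,0.0009,0.087],[0.0028,0.0015,-0.0214,-0.0018,-0.0542,0.0009,0.087],[0.0028,0.0015,-0.0214,-0.0018,-0.0542,0.0009,0.087],[0.0028,0.0015,-0.0214,-0.0018,-0.0542,0.0009,0.087],[0.0028,0.0015,-0.0214,-0.0018,-0.0542,0.0009,0.087],[0.0028,0.0015,-0.0214,-0.0018,-0.0542,0.0009,0.087],[0.0028,0.0015,-0.0214,-0.0018,-0.0542,0.0009,0.087],[0.0028,0.0015,-0.0214,-0.0018,-0.0542,0.0009,0.087],[0.0028,0.0015,-0.0214,-0.0018,-0.0542,0.0009,0.087],[0,0,0,0,0,0,0.087]]'
python3 - <<'E'
from h import *
print(env.get_obs()['qpos'])
E
```

```text
time_s: 6.03
tool_pos: [0.5444, 0.0509, 0.3253]
tool_rot: [-178.6, -21.9, -0.9]
force: [1.2, 0.9, 0.8]
grip_width: 0.087
grasp_force: 0.0
[ 31.8205 -14.0969 -34.0986 105.9592  -8.7007  63.9078 -91.2802]
```

```bash
python3 -m jog '[[0,0,0,0,0,-0.12,0.087],[0,0,0,0,0,-0.12,0.087],[0,0,0,0,0,-0.12,0.087],[0,0,0,0,0,-0.12,0.087],[0,0,0,0,0,-0.12,0.087],[0,0,0,0,0,-0.12,0.087],[0,0,0,0,0,-0.12,0.087],[0,0,0,0,0,-0.12,0.087],[0,0,0,0,0,-0.12,0.087],[0,0,0,0,0,-0.12,0.087],[0,0,0,0,0,-0.12,0.087],[0,0,0,0,0,-0.12,0.087]]'
python3 -m jog '[[0,0,0,0,0,-0.12,0.087],[0,0,0,0,0,-0.12,0.087],[0,0,0,0,0,-0.12,0.087],[0,0,0,0,0,-0.12,0.087],[0,0,0,0,0,-0.12,0.087],[0,0,0,0,0,-0.12,0.087],[0,0,0,0,0,-0.12,0.087],[0,0,0,0,0,-0.12,0.087],[0,0,0,0,0,-0.12,0.087],[0,0,0,0,0,-0.12,0.087],[0,0,0,0,0,-0.12,0.087],[0,0,0,0,0,-0.12,0.087]]'
python3 -m jog '[[0,0,0,0,0,-0.12,0.087],[0,0,0,0,0,-0.12,0.087],[0,0,0,0,0,0,0.087]]'
cat >> h.py <<'E'
def rowsR(p,G3,n,T=None,neg=0):
    T=tool() if T is None else T
    G=np.eye(4);G[:3,3]=p;G[:3,:3]=G3
    D=np.linalg.inv(T)@G;rv=Ro.from_matrix(D[:3,:3]).as_rotvec()/n
    M=sum(Ro.from_rotvec(rv*k).as_matrix() for k in range(n))
    print(n,'rows',np.round(np.linalg.solve(M,D[:3,3]),4),np.round(rv,4));return G
def RF(lean,yaw): # flipped: camera on the robot side
    return (Ro.from_euler('xyz',[180,-lean,yaw],degrees=True)*Ro.from_euler('z',180,degrees=True)).as_matrix()
E
python3 - <<'E'
from h import *
print(env.get_obs()['qpos'])
rowsR([.56,.04,.26],RF(35,-2.2),8)
E
```

```text
time_s: 7.03
tool_pos: [0.5413, 0.051, 0.3186]
tool_rot: [158.8, -3.9, 83.0]
force: [-0.1, 0.3, -0.0]
grip_width: 0.087
grasp_force: 0.0
time_s: 8.03
tool_pos: [0.5413, 0.051, 0.3185]
tool_rot: [173.0, 20.4, 163.5]
force: [-0.5, -0.7, 1.0]
grip_width: 0.0872
grasp_force: 0.0
time_s: 8.28
tool_pos: [0.5413, 0.0511, 0.3186]
tool_rot: [178.2, 21.4, 178.0]
force: [-0.0, -0.5, -0.9]
grip_width: 0.0869
grasp_force: 0.0
[  6.8274 -12.5478 -13.9708 107.2349  -1.5453  63.4948  81.385 ]
8 rows [ 0.0013 -0.0014  0.0076] [ 0.0042 -0.0296 -0.0001]
```

Flipping the tool puts the camera on the robot side, away from the lamp bar, and the joints have relaxed. Next is pre-grasp at a 40 degree lean.

```bash
python3 - <<'E'
from h import *
R=RF(40,-2.2);g=np.array([.665,.0614,.1205])
A=rowsR(g-.05*R[:,2],R,11);rowsR(g+.0187*R[:,2],R,5,A);print(A[:3,3])
E
```

```text
11 rows [0.0001 0.0011 0.0168] [ 0.003  -0.0295 -0.0002]
5 rows [ 0.     -0.      0.0137] [-0. -0.  0.]
[0.6329 0.0626 0.1588]
```

```bash
python3 -m jog '[[0.0001,0.0011,0.0168,0.003,-0.0295,0,0.087],[0.0001,0.0011,0.0168,0.003,-0.0295,0,0.087],[0.0001,0.0011,0.0168,0.003,-0.0295,0,0.087],[0.0001,0.0011,0.0168,0.003,-0.0295,0,0.087],[0.0001,0.0011,0.0168,0.003,-0.0295,0,0.087],[0.0001,0.0011,0.0168,0.003,-0.0295,0,0.087],[0.0001,0.0011,0.0168,0.003,-0.0295,0,0.087],[0.0001,0.0011,0.0168,0.003,-0.0295,0,0.087],[0.0001,0.0011,0.0168,0.003,-0.0295,0,0.087],[0.0001,0.0011,0.0168,0.003,-0.0295,0,0.087],[0.0001,0.0011,0.0168,0.003,-0.0295,0,0.087],[0,0,0,0,0,0,0.087]]'
python3 - <<'E'
from h import *
import cv2,json
R=RF(40,-2.2);g=np.array([.665,.0614,.1205])
print(env.get_obs()['qpos'])
rowsR(g+.0187*R[:,2],R,6)
c=env.get_calibration('wrist');im=env.read_camera('wrist');cv2.imwrite('pics/w3.png',im)
json.dump([c['fov_y'],c['cx'],c['cy'],c['pose'].tolist()],open('w3.json','w'))
E
```

```text
time_s: 9.28
tool_pos: [0.6305, 0.063, 0.1547]
tool_rot: [179.7, 39.7, 177.3]
force: [-1.2, 0.0, -0.6]
grip_width: 0.0871
grasp_force: 0.0
[ 11.5979  -3.1167 -24.9672 125.7279  26.1138  20.5366  52.0458]
6 rows [-0.0008 -0.      0.0112] [-0.0002 -0.0009 -0.0011]
```

```bash
python3 -m jog '[[-0.0008,0,0.0112,0,-0.0009,-0.0011,0.087],[-0.0008,0,0.0112,0,-0.0009,-0.0011,0.087],[-0.0008,0,0.0112,0,-0.0009,-0.0011,0.087],[-0.0008,0,0.0112,0,-0.0009,-0.0011,0.087],[-0.0008,0,0.0112,0,-0.0009,-0.0011,0.087],[-0.0008,0,0.0112,0,-0.0009,-0.0011,0.087],[0,0,0,0,0,0,0.087]]'
python3 - <<'E'
from h import *
import cv2
T=tool();print(T[:3,3]-.0187*T[:3,2],env.get_obs()['qpos'],T[:3,3])
cv2.imwrite('pics/w4.png',env.read_camera('wrist'))
E
```

```text
time_s: 9.92
tool_pos: [0.6804, 0.0602, 0.1112]
tool_rot: [-179.9, 40.3, 177.7]
force: [-0.4, -0.6, 0.1]
grip_width: 0.087
grasp_force: 0.0
[0.6683 0.0608 0.1255] [ 10.0506   7.0185 -23.3477 122.3516  46.9292  16.7091  34.2419] [0.6804 0.0602 0.1112]
```

View pics/w4.png

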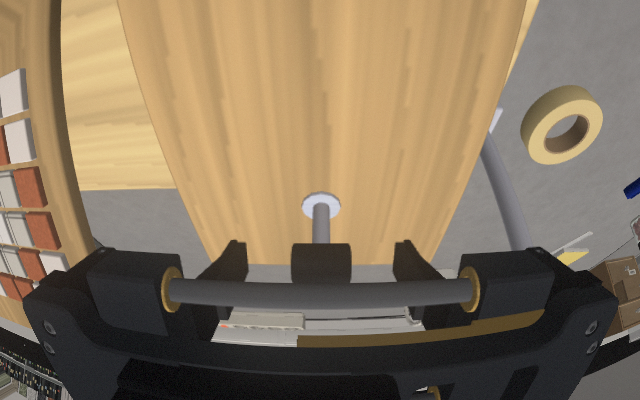

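The barrel at (321,262) is centred between the fingers. I'll make a small correction and close.

```bash
python3 -m jog '[[0.004,0,0.002,0,0,0,0.087],[0,0,0,0,0,0,0.02],[0,0,0,0,0,0,0.02],[0,0,0,0,0,0,0.02],[0,0,0,0,0,0,0.02],[0,0,0,0,0,0,0.02],[0,0,0,0,0,0,0.02],[0,0,0,0,0,0,0.02],[0,0,0,0,0,0,0.02],[0,0,0,0,0,0,0.02]]' 45
python3 - <<'E'
from h import *
T=tool();print(T[:3,3]-.0187*T[:3,2],env.get_obs()['qpos'])
E
```

```text
time_s: 10.8
tool_pos: [0.678, 0.0612, 0.1073]
tool_rot: [-179.9, 40.4, 177.9]
force: [0.3, 0.9, -0.9]
grip_width: 0.0349
grasp_force: 0.0
[0.6659 0.0617 0.1216] [  9.6394   7.0973 -23.0599 122.8465  48.5411  16.2988  32.6221]
```

```bash
python3 -m jog '[[0,0,0,0,0,0,0.02],[0,0,0,0,0,0,0.02],[0,0,0,0,0,0,0.02]]' 45
cat > arc.py <<'E'
from h import *
import sys
# arc.py target_slope n : rows in tool frame from the current grasp to the slope
st=(.5069,-.0375,-.0386);T=tool();gp=T[:3,3]-.0187*T[:3,2]
ax=s2w(st,[0,.105,.045]);c,s=np.cos(st[2]),np.sin(st[2])
d=gp-ax;r=np.hypot(d[0]*c+d[1]*s,d[2]);a=np.degrees(np.arctan2(d[2],d[0]*c+d[1]*s))-16.22
print('now slope by tool',a,'r',r,'f',env.get_obs()['force'])
if len(sys.argv)>1:
    t,n=float(sys.argv[1]),int(sys.argv[2]);P=[gp]
    for k in range(1,n+1):
        th=np.radians(a+(t-a)*k/n+16.22);x=r*np.cos(th)
        P.append(np.array([ax[0]+c*x,ax[1]+s*x,ax[2]+r*np.sin(th)]))
    print(np.round(np.diff(P,axis=0)@T[:3,:3],4).tolist())
E
python3 arc.py 44 12
```

```text
time_s: 11.05
tool_pos: [0.678, 0.0609, 0.1072]
tool_rot: [-179.8, 40.4, 177.9]
force: [-0.3, -0.2, 0.8]
grip_width: 0.0296
grasp_force: 45.0
now slope by tool 10.042265737811018 r 0.17288527187981817 f [-0.2658 -0.2374  0.8271]
[[-0.0019, 0.0, -0.0083], [-0.0015, -0.0, -0.0084], [-0.001, -0.0, -0.0085], [-0.0006, -0.0, -0.0085], [-0.0002, -0.0, -0.0085], [0.0002, -0.0, -0.0085], [0.0006, -0.0, -0.0085], [0.0011, -0.0, -0.0085], [0.0015, -0.0, -0.0084], [0.0019, -0.0, -0.0083], [0.0023, -0.0, -0.0082], [0.0027, -0.0, -0.0081]]
```

Gripped: width 29.6 mm at 45 N, and the slope and radius from the tool pose match the model. Raising the board.

```bash
python3 -m jog '[[-0.0019,0,-0.0083,0,0,0,0.02],[-0.0015,0,-0.0084,0,0,0,0.02],[-0.001,0,-0.0085,0,0,0,0.02],[-0.0006,0,-0.0085,0,0,0,0.02],[-0.0002,0,-0.0085,0,0,0,0.02],[0.0002,0,-0.0085,0,0,0,0.02],[0.0006,0,-0.0085,0,0,0,0.02]]'
python3 arc.py 44 6
```

```text
time_s: 11.63
tool_pos: [0.643, 0.0623, 0.1548]
tool_rot: [-179.9, 40.3, 177.9]
force: [9.2, -0.6, -9.1]
grip_width: 0.0295
grasp_force: 45.0
now slope by tool 29.737413400716044 r 0.1726353464344731 f [ 9.2487 -0.6444 -9.0514]
[[0.0008, 0.0, -0.0071], [0.0011, -0.0, -0.0071], [0.0014, -0.0, -0.007], [0.0017, -0.0, -0.007], [0.002, -0.0, -0.0069], [0.0023, -0.0, -0.0068]]
```

```bash
python3 -m jog '[[0.0008,0,-0.0071,0,0,0,0.02],[0.0011,0,-0.0071,0,0,0,0.02],[0.0014,0,-0.007,0,0,0,0.02],[0.0017,0,-0.007,0,0,0,0.02],[0.002,0,-0.0069,0,0,0,0.02],[0.0023,0,-0.0068,0,0,0,0.02],[0,0,0,0,0,0,0.02]]'
python3 arc.py 44 2
```

```text
time_s: 12.22
tool_pos: [0.6083, 0.0637, 0.1809]
tool_rot: [-179.9, 40.4, 177.9]
force: [8.1, -0.8, -7.6]
grip_width: 0.0295
grasp_force: 45.0
now slope by tool 44.177630021115284 r 0.1726387163139851 f [ 8.0937 -0.7565 -7.6215]
[[-0.0001, -0.0001, 0.0003], [-0.0001, 0.0, 0.0003]]
```

Lowering while still gripped until the force is zero shows where the board would rest. I'll ease down to 34.

```bash
python3 arc.py 35 4
```

```text
now slope by tool 44.177630021115284 r 0.1726387163139851 f [ 8.0937 -0.7565 -7.6215]
[[-0.0022, -0.0001, 0.0065], [-0.002, 0.0, 0.0066], [-0.0017, 0.0, 0.0067], [-0.0014, 0.0, 0.0068]]
```

```bash
python3 -m jog '[[-0.0022,0,0.0065,0,0,0,0.02],[-0.002,0,0.0066,0,0,0,0.02],[0,0,0,0,0,0,0.02]]'; python3 arc.py
python3 -m jog '[[-0.0017,0,0.0067,0,0,0,0.02],[-0.0014,0,0.0068,0,0,0,0.02],[0,0,0,0,0,0,0.02],[0,0,0,0,0,0,0.02]]'; python3 arc.py
```

```text
time_s: 12.47
tool_pos: [0.6209, 0.0633, 0.1727]
tool_rot: [-179.9, 40.3, 177.9]
force: [2.1, -0.6, -1.3]
grip_width: 0.0294
grasp_force: 45.0
now slope by tool 39.17858592572268 r 0.1725230304194366 f [ 2.1135 -0.6472 -1.3426]
time_s: 12.8
tool_pos: [0.6314, 0.0629, 0.165]
tool_rot: [-179.8, 40.3, 177.9]
force: [-2.5, -0.7, -0.1]
grip_width: 0.0296
grasp_force: 45.0
now slope by tool 34.85870849374267 r 0.17256406925681847 f [-2.4826 -0.7363 -0.1358]
```

```bash
python3 arc.py 28.5 4
```

```text
now slope by tool 34.85870849374267 r 0.17256406925681847 f [-2.4826 -0.7363 -0.1358]
[[-0.0008, -0.0001, 0.0047], [-0.0007, 0.0, 0.0047], [-0.0006, 0.0, 0.0048], [-0.0004, 0.0, 0.0048]]
```

```bash
python3 -m jog '[[-0.0008,0,0.0047,0,0,0,0.02],[-0.0007,0,0.0047,0,0,0,0.02],[0,0,0,0,0,0,0.02]]'; python3 arc.py
python3 -m jog '[[-0.0006,0,0.0048,0,0,0,0.02],[0,0,0,0,0,0,0.02],[0,0,0,0,0,0,0.02]]'; python3 arc.py; python3 arc.py 34 3
```

```text
time_s: 13.05
tool_pos: [0.6387, 0.0626, 0.1588]
tool_rot: [-179.8, 40.3, 177.9]
force: [-5.5, -1.4, 2.1]
grip_width: 0.0297
grasp_force: 45.0
now slope by tool 31.661785273564114 r 0.17258327960878347 f [-5.4687 -1.3612  2.0578]
time_s: 13.3
tool_pos: [0.642, 0.0625, 0.1558]
tool_rot: [-179.8, 40.3, 177.9]
force: [-6.2, -0.5, 1.9]
grip_width: 0.0295
grasp_force: 45.0
now slope by tool 30.202903021797113 r 0.17265567012270108 f [-6.2414 -0.5193  1.9031]
now slope by tool 30.202903021797113 r 0.17265567012270108 f [-6.2414 -0.5193  1.9031]
[[0.0004, -0.0002, -0.0038], [0.0005, -0.0, -0.0038], [0.0006, -0.0, -0.0038]]
```

```bash
python3 -m jog '[[-0.0004,0,0.0048,0,0,0,0.02],[0,0,0,0,0,0,0.02],[0,0,0,0,0,0,0.02]]'; python3 arc.py; python3 arc.py 34 3
```

```text
time_s: 13.55
tool_pos: [0.6454, 0.0623, 0.1525]
tool_rot: [-179.8, 40.3, 177.9]
force: [-5.8, -1.1, 3.5]
grip_width: 0.0295
grasp_force: 45.0
now slope by tool 28.62376788642151 r 0.1726985226019469 f [-5.769  -1.1296  3.4814]
now slope by tool 28.62376788642151 r 0.1726985226019469 f [-5.769  -1.1296  3.4814]
[[0.0005, -0.0001, -0.0054], [0.0007, -0.0, -0.0054], [0.0008, -0.0, -0.0053]]
```

```bash
python3 -m jog '[[0.0005,0,-0.0054,0,0,0,0.02],[0.0007,0,-0.0054,0,0,0,0.02],[0,0,0,0,0,0,0.02],[0,0,0,0,0,0,0.02]]'; python3 arc.py;python3 -m jog '[[0.0008,0,-0.0053,0,0,0,0.02],[0,0,0,0,0,0,0.02],[0,0,0,0,0,0,0.02]]'; python3 arc.py
```

```text
time_s: 13.88
tool_pos: [0.6377, 0.0627, 0.16]
tool_rot: [-179.8, 40.4, 177.9]
force: [-2.0, -0.9, -2.7]
grip_width: 0.0293
grasp_force: 45.0
now slope by tool 32.18783602839922 r 0.1728413283878685 f [-2.0207 -0.8997 -2.6645]
time_s: 14.13
tool_pos: [0.6339, 0.0629, 0.1634]
tool_rot: [-179.9, 40.4, 177.9]
force: [0.3, -1.9, -3.4]
grip_width: 0.0293
grasp_force: 45.0
now slope by tool 33.88504741403988 r 0.17292657980515336 f [ 0.2536 -1.8937 -3.3852]
```

```bash
python3 -m jog '[[0,0,0,0,0,0,0.087],[0,0,0,0,0,0,0.087],[0,0,0,0,0,0,0.087],[0,0,0,0,0,0,0.087],[0,0,0,0,0,0,0.087],[0,0,0,0,0,0,0.087],[0,0,0,0,0,0,0.087]]'
python3 -m jog '[[0,0,-0.012,0,0,0,0.087],[0,0,-0.015,0,0,0,0.087],[0,0,-0.015,0,0,0,0.087],[0,0,-0.015,0,0,0,0.087],[0,0,-0.015,0,0,0,0.087],[0,0,0,0,0,0,0.087],[0,0,0,0,0,0,0.087]]'
python3 - <<'E'
from h import *
import cv2,json
c=env.get_calibration('wrist');im=env.read_camera('wrist');cv2.imwrite('pics/w5.png',im)
json.dump([c['fov_y'],c['cx'],c['cy'],c['pose'].tolist()],open('w5.json','w'))
cv2.imwrite('pics/w5b.png',cv2.resize(im,(800,500),interpolation=cv2.INTER_CUBIC));print(env.get_obs()['qpos'])
E
```

```text
time_s: 14.72
tool_pos: [0.634, 0.0632, 0.164]
tool_rot: [-179.9, 40.4, 177.9]
force: [0.7, -0.0, -0.4]
grip_width: 0.068
grasp_force: 0.0
time_s: 15.3
tool_pos: [0.5876, 0.0651, 0.2197]
tool_rot: [-179.9, 40.5, 178.0]
force: [-0.1, -0.2, -0.3]
grip_width: 0.087
grasp_force: 0.0
[  9.2043 -14.3785 -22.2047 126.932   11.3336  27.854   65.4363]
```

View pics/w5b.png

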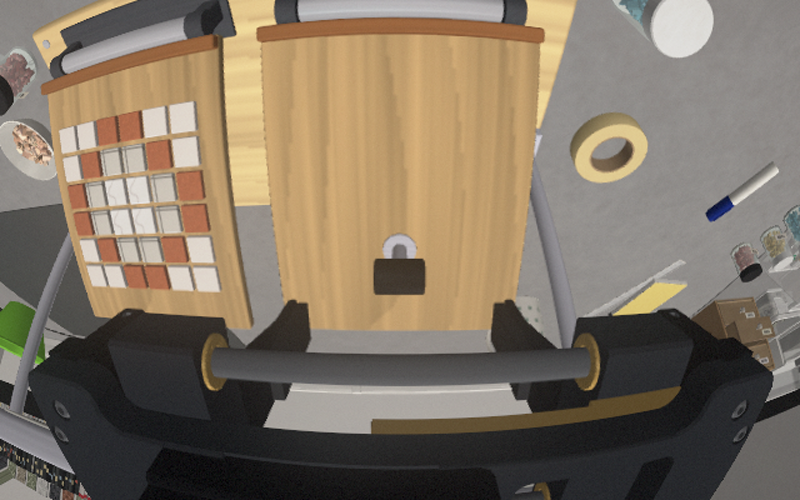

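The view shows the pattern free corners at (251,327) and (95,313), the work free edge at row 330 with its corner at (286,328), the grip at (400,276) and the foot at (400,248). Fitting the new work slope.

```bash
cat > f5.py <<'E'
from fit2 import *
w5=ld('w5.json');ow.pop(3)
o5=[(w5,W(251,327),'p',pf(1)),(w5,W(95,313),'p',pf(-1)),(w5,W(286,328),'n',pf(-1)),(w5,W(400,331),'n',pf(0)),(w5,W(400,276),'n',(.165,0,.048)),(w5,W(400,248),'n',(.165,0,.006)),
(w5,W(258,31),'nl',(.01,-.09)),(w5,W(544,32),'nl',(.01,.09)),(w5,W(216,38),'pl',(.01,.09)),(w5,W(42,90),'pl',(.01,-.09))]
v=solve(ow+o5)
for n,k in (('pattern','p'),('work','n')):
    b=v.copy();i=4 if k=='p' else 6;b[i]+=np.radians(1);print(n,'px per deg',w5(pt(b,k,pf(0)))-w5(pt(v,k,pf(0))))
print('pattern only wrist5 / 1:')
b=[x for x in o5]; solve(b,0); solve(ow,0)
E
python3 f5.py
```

```text
stand [ 0.5084 -0.0362 -0.0438] slopes w,p,led,n [ 9.7058 33.6848] 0.011521406719198478 33.14822011668859
[[ 0.1616  0.5868]
 [-0.8918 -0.1145]
 [-0.4087 -0.7362]
 [ 1.1085 -0.5451]
 [ 1.0868 -0.204 ]
 [ 1.2068  0.7939]
 [ 0.7016  1.6886]
 [ 1.1595  0.1159]
 [-1.039  -0.2769]
 [-0.6915  0.0346]
 [-0.6667  0.5852]
 [-0.2177 -3.5402]
 [-0.5473 -2.8098]
 [-0.2144 -3.9012]
 [ 0.6153 -5.695 ]]
grip [0.6674 0.062  0.1201]
grip [0.6236 0.0639 0.1765]
pattern px per deg [-1.7395  1.8623]
work px per deg [-0.0048  2.3018]
pattern only wrist5 / 1:
stand [ 0.5093 -0.0361 -0.0456] slopes w,p,led,n [ 9.5436 33.366 ] 0.012149732807161433 32.933561201386134
grip [0.6687 0.0617 0.1197]
grip [0.6254 0.0637 0.1758]
stand [ 0.5071 -0.0377 -0.0389] slopes w,p,led,n [10.1364 34.0638] 0.009810495131090153 28.64788975654116
grip [0.665  0.0612 0.1213]
grip [0.6209 0.0629 0.1772]
```

```bash
python3 -m jog '[[0,-0.012,-0.012,0,0,0,0.087],[0,-0.012,-0.012,0,0.02,0,0.087],[0,-0.012,-0.012,0,0.02,0,0.087],[0,-0.012,-0.012,0,0.02,0,0.087],[0,-0.012,-0.012,0,0.02,0,0.087],[0,-0.012,-0.012,0,0.02,0,0.087],[0,-0.012,-0.012,0,0.02,0,0.087],[0,-0.012,-0.012,0,0.02,0,0.087],[0,0,0,0,0,0,0.087],[0,0,0,0,0,0,0.087]]'
python3 - <<'E'
from h import *
import cv2,json
c=env.get_calibration('wrist');im=env.read_camera('wrist')
json.dump([c['fov_y'],c['cx'],c['cy'],c['pose'].tolist()],open('w6.json','w'))
cv2.imwrite('pics/w6b.png',cv2.resize(im,(800,500),interpolation=cv2.INTER_CUBIC))
E
sed -i 's/^(w5,W(258,31).*$/]/' f5.py; python3 f5.py
```

```text
time_s: 16.18
tool_pos: [0.5562, -0.0278, 0.2862]
tool_rot: [-179.7, 31.3, 177.8]
force: [0.3, 0.5, -0.6]
grip_width: 0.0871
grasp_force: 0.0
stand [ 0.5071 -0.0364 -0.0423] slopes w,p,led,n [ 9.9439 33.7537] 0.010866311074703084 33.50329294849117
[[-0.2197  1.2708]
 [-0.6406  0.4235]
 [-1.157  -0.3067]
 [ 0.4176  0.2449]
 [ 0.5317  0.4645]
 [ 0.6628  0.4448]
 [ 0.0629  1.4285]
 [ 0.426   0.3847]
 [-1.0806 -0.0195]
 [-0.8995 -0.696 ]
 [-0.8076  0.0443]]
grip [0.6656 0.062  0.1208]
grip [0.6219 0.0638 0.1766]
pattern px per deg [-1.7542  1.8615]
work px per deg [-0.0089  2.3029]
pattern only wrist5 / 1:
stand [ 0.5063 -0.0363 -0.0415] slopes w,p,led,n [ 9.8525 33.6347] 0.010522995907607992 33.68266132128165
grip [0.6649 0.0622 0.1205]
grip [0.6214 0.064  0.1764]
stand [ 0.5071 -0.0377 -0.0389] slopes w,p,led,n [10.1364 34.0638] 0.009810495131090153 28.64788975654116
grip [0.665  0.0612 0.1213]
grip [0.6209 0.0629 0.1772]
```

View pics/w6b.png

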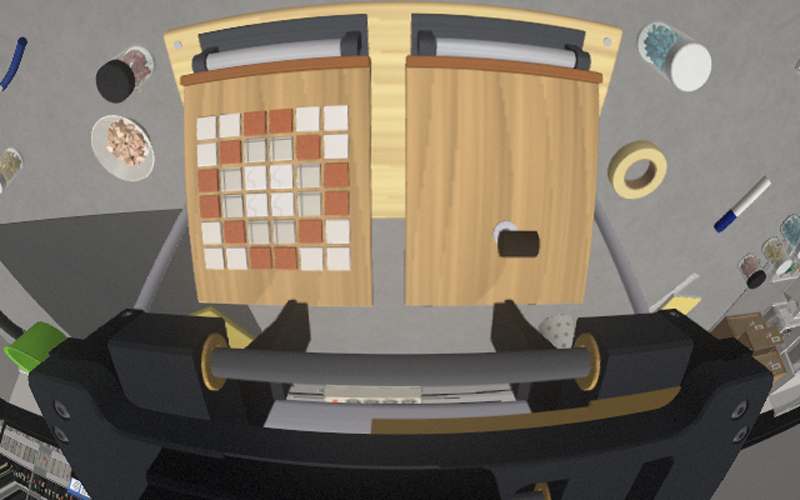

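Both boards look mirror-symmetric: the free edges are at (198,303)-(372,306) and (404,307)-(584,303). I'll run a final fit on this view.

```bash
cat >> f5.py <<'E'
print('--- w6');w6=ld('w6.json')
o6=[(w6,W(198,303),'p',pf(1-2)),(w6,W(372,306),'p',pf(1)),(w6,W(404,307),'n',pf(-1)),(w6,W(584,303),'n',pf(1)),(w6,W(518,244),'n',(.165,0,.048))]
solve(o6);solve(o6[:-1],0);solve(ow+o5+o6,0)
E
python3 f5.py | sed -n '/w6/,$p'
```

```text
--- w6
stand [ 0.5076 -0.0379 -0.0362] slopes w,p,led,n [ 9.6726 33.9746] 0.010465679398520856 33.97772408465145
[[ 0.0722 -0.6482]
 [-0.3484  0.5063]
 [-0.028  -0.2144]
 [ 0.1987  0.0488]
 [-0.2732 -1.2762]]
grip [0.6659 0.0615 0.12  ]
grip [0.6213 0.0631 0.177 ]
stand [ 0.5073 -0.0382 -0.0349] slopes w,p,led,n [ 9.6074 33.9697] 0.009952732136877302 34.05735534788565
grip [0.6655 0.0613 0.1199]
grip [0.6209 0.0629 0.177 ]
stand [ 0.5074 -0.0365 -0.0416] slopes w,p,led,n [ 9.9192 33.8236] 0.011056731016062303 33.56820743966327
grip [0.6659 0.062  0.1207]
grip [0.622  0.0638 0.1767]
```

All fits agree to within about 0.3 degrees. The arm is clear of everything, so I'm handing in.

```bash
python3 -c "
from cell import env
print(env.sign_off())"
```

```text
the job is handed in; nothing more can be done
None
```

I raised and released the work board, and it now stays at about 33.6–34° against the pattern board's roughly 33.8–34°, a gap of about 0.3° in the last camera checks. The arm was clear of everything when I handed the job in at about 16 s, but the sign-off returned no verdict.

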